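Refit the rinsed drip tray of the coffee machine

TASK

Put the drip tray back into the coffee machine: first lay the steel cup grid flat in the recess of the tray, then slide the tray along the counter (do not carry it), up the little ramp and fully into the bay (whose exact depth you must feel) until its rear foot has dropped behind the retaining lip and the tray lies level. Feel your way and do not force anything, leave the other things on the counter where they are, and let go when it is home.

Things in the scene. Friction and masses are not known exactly. Their poses are not given: they have to be found in the camera images.
- machine: Cream capsule coffee machine, fixed, 125 wide, 330 deep, 245 high (mm), with a low open bay in its front for the drip tray. Origin: at counter level in the middle of the bay's mouth; x points into the bay (push direction), z up. Its body overhangs the bay from x=118, 58 above the counter; the brew head from x=62, 145 above the counter, with a thin spout at x=90 down to 126 above the counter.
- mouth (a point): Nominal middle of the bay's steel lip: a 7 mm high crest, machine x=-4 to 0, with a ramp up to it from x=-28 mm and a sharp 4 mm drop behind it to the bay floor, 3 mm above the counter. The bay (ramp, lip, walls, back stop) is one part, adjustable in depth and clamped: up to 8 mm further in or out along machine x than nominal. Feel for it. This point is on the machine, 7 mm up, at x=-2.
- bay_back (a point): Nominal middle of the bay's rigid back stop, machine x=148 mm, 26 mm up; it shifts with the lip: from the lip's inner face to the stop it is always 148 mm. A red spring pin in its middle stands 9 mm out and pushes back with 2 N at first touch, 3.4 N when pressed in (150 N/m). Side walls, 36 mm high and 105 mm apart, begin rounded beside the lip.
- tray: Grey drip tray, loose, about 0.4 kg (0.3 to 0.52), 150 long (x), 100 wide (y), 40 high (mm). Origin: centre of its underside, at foot level; x points to the nose, which enters the bay first (corners rounded to 15). Home: origin 70.5 to 73 mm beyond the lip's inner face, 3 mm above the counter, the rear foot behind the lip; a spring pin at the back presses it against the lip.
- tray_foot (a point): Bottom middle of the tray's rear foot, tray x=-66 mm. The tray stands on two rounded rubber cross-feet of radius 4.5 mm, 9 mm tall: this one and the front foot at tray x=+60 mm; between them the underside is 9 mm up. Both must climb the ramp and cross the lip; the rear one then drops 4 mm behind it (2.5 mm play along x). A hand gripping or pushing the bar must rise and sink with it.
- tray_handle (a point): Middle of the cross bar of the tray's orange loop handle: a round bar of 10 mm diameter along the tray's y, 72 mm wide, 42 mm behind the tray's rear face (tray x=-117 mm) and 26 mm above the tray's underside; 37 mm gap between bar and tray, so a finger fits on both sides. Pinch or straddle it from above. Axes as the tray's.
- tray_seat (a point): Centre of the floor of the shallow recess in the tray's top (the ledge the grid rests on), 36 mm above the tray's underside, at tray x=-5 mm. Recess: 109 mm along the tray's x, 59 mm along y, 4 mm deep, so 2.5 mm play all round a seated grid. Axes as the tray's.
- grid: Steel cup grid, loose, 0.13 kg, 104 long (x), 54 wide (y), 12 high (mm), lying on a thin green mat 3 mm thick. Origin: centre of its underside; either end may point forward. Lift it by its two long sides (54 mm across y); when seated, 8 mm of it stand proud of the tray.
- bottle: Orange sauce bottle with green cap, 62 mm wide, 192 mm high; bystander. Origin under its centre.
- tin: Small round steel tin, 56 mm wide, 35 mm high; bystander. Origin under its centre.
- spoon: Steel spoon lying on the counter, about 180 mm long along its x; bystander.
- cup: White espresso cup, 62 mm wide and 55 mm high, handle at its y; bystander. Origin under its centre.
- soap: Lemon-shaped soap dispenser with steel pump, 80 mm wide, 138 mm high; bystander. Origin under its centre.

How it is judged:
By the outcome, as a careful person would: the job done as asked, in the order asked, and still so for the second after the job is handed in, with the robot touching nothing.
It also fails if it takes over 61 s, if anything falls off the work surface, if the arm or the gripper's body presses on something with over 40 N, if the wrist force passes 120 N, or if a joint passes its speed limit or range.

ROBOT

A 6-joint arm with a two-finger parallel gripper is mounted at the origin on the work surface. World frame = base frame: x ahead of the robot, y to its left, z up, the work surface at z = 0. Lengths are in m, angles in degrees, forces in N, time in s.
With the tool pointing down it reaches from about 0.4 to 0.925 m from the base axis. Payload 3.4 kg.
Tool frame: the origin (TCP) lies on the centre line of the jaws, within the pads' length; the fingertips stand tip_extent ahead of it and the grasp point (between the pads) lies 6 mm ahead of it (tip_extent is the distance from the TCP to the fingertips, in m); z points along the fingers, y is the line along which they close (so a half turn about z gives the same grasp; the last joint's range is limited). The gripper opens to 85 mm and grips with 20 to 120 N. Pads are 22 mm wide; open, the fingers measure 114 mm over their backs; the gripper's body (76 mm by 85 mm) begins 54 mm behind the grasp point. The pads swing forward as they close: fully open they stand 13 mm farther back than shut.
Start: joints at [-69.987, 17.578, 86.31, -0, 76.112, -4.211], TCP at [0.236, -0.524, 0.256] pointing down, gripper open.
Joint ranges: [-179.03, 179.03], [-60, 130.46], [8.19, 133.38], [-81.62, 261.62], [5.75, 156.47], [-153.77, 153.77]. Speed limits (degrees/s): [147.25, 147.25, 180, 180, 180, 180].

INTERFACE

Orientations are given as a 3x3 rotation matrix whose columns are the frame's x, y, z axes.
In Python, from rig import sense, snapshot, hand_in, tip_extent gives the robot as it stands.
- The arm moves only by the tool servo_tool, never from a script. Its argument "motion" is text: rows parted by semicolons, each of 4 numbers parted by spaces: the shift along the world's x, y, z in mm, then the turn about the world's z in units of 6 degrees (1.0 is 6 degrees). A call has 1 to 10 rows; each row is the pose to reach, as a shift and turn from the pose commanded when the call began; what a row does not reach only later rows make up. A row lasts 1/8 s, in which the tool goes at most 62.5 mm and 10.7 degrees, less where a joint would pass 70% of its speed; a pose out of reach is approached as far as the arm can. A call with a gripper value outside its range is refused whole. "hand" is the finger opening in mm, from 0 to 85.4, set as the call begins (left out, the last holds). The fingers move at their own pace and stop on an object; "force" is the grip in N (left out, the last holds). Time passes only in rows, so rows that repeat a pose let the fingers close. It gives the time, the measured TCP pose, the force, the opening and the grip force at its end, in the units of the state.
- sense(): the state, without advancing time (a new reading comes with each control period).
- snapshot(name): name is "scene" or "top"; returns a dict with "pixels" (480x640x3 uint8, blue, green, red), "fx", "fy", "cx", "cy" (pixels), "extrinsics" (4x4, takes a point from world to camera coordinates). Camera axes: x right, y down, z forward; pixel columns grow to the right and rows downward; lengths in m; the calibration is good to about 2 mm. A picture is of the moment at which its call begins. There is no depth.
- hand_in(): hands the job in; it is judged then, once.
The state is a dict: "clock": time; "q": joint angles; "joint_vel": joint speeds; "joint_torque": joint torques, N m; "position": TCP position; "tcp_rot": TCP orientation; "wrist_force": force on the tool from outside, world axes, zero at the start; "moment": the same for the moment, N m; "grip_width": finger opening in m; "grip_force": force on a finger pad.
Only numpy, scipy, OpenCV 4.12 (cv2) and the standard library are available. Lean on these libraries where they do the work, as an engineer would, in place of code of your own. Each camera call takes 0.05 s, during which the arm holds its last target. There are 200 camera calls.

## Working session

There is one attempt and no reset: what is moved stays moved. The work goes in short steps, Python scripts to look and compute and a tool call to move; the robot and the scene stay as the last step left them, time stands still between calls to the robot, and variables do not carry over. Pictures are saved under pics/ and viewed, at most 10 in all, crops included, and the job is handed in when it is done.

Besides the shell and the picture viewer there is one more tool, called as name(argument=value, ...), one argument or row to a line, values as JSON. servo_tool: Moves the arm, as the interface text tells. Its arguments: {"type":"object","properties":{"motion":{"type":"string"},"hand":{"type":"number"},"force":{"type":"number"}},"required":["motion"]}

```bash
ls; mkdir -p pics
python3 - <<'E'
from rig import sense,snapshot,tip_extent
import cv2,numpy as np,pickle
print(tip_extent); s=sense(); print(s['position'],s['tcp_rot'],s['wrist_force'],s['grip_width'],s['clock'])
for n in ("scene","top"):
    d=snapshot(n); cv2.imwrite(f"pics/{n}0.png",d["pixels"]); pickle.dump(d,open(n+"0.pkl","wb"))
    print(n,d["fx"],d["fy"],d["cx"],d["cy"],np.round(d["extrinsics"],4).tolist())
E
```

```text
pics
0.025
[ 0.235664   -0.52377263  0.25539744] [[ 9.11942110e-01  4.10318266e-01 -7.13450966e-04]
 [ 4.10318867e-01 -9.11940158e-01  1.89096990e-03]
 [ 1.25274905e-04 -2.01719747e-03 -9.99997958e-01]] [-0.2617655  -0.31534837  0.44189861] 0.08544139330611719 0.0
scene 532.7100157078158 532.7100157078158 319.0681031127462 233.46253418961155 [[0.4663, 0.8844, 0.0207, -0.2927], [0.615, -0.3073, -0.7262, -0.282], [-0.6359, 0.3514, -0.6872, 1.6958], [0.0, 0.0, 0.0, 1.0]]
top 441.98545166604487 441.98545166604487 318.5889872961508 241.01575963807676 [[-0.02, -0.9998, 0.0021, 0.0281], [-0.9904, 0.0195, -0.1365, 0.5912], [0.1365, -0.0048, -0.9906, 0.997], [0.0, 0.0, 0.0, 1.0]]
```

View pics/scene0.png

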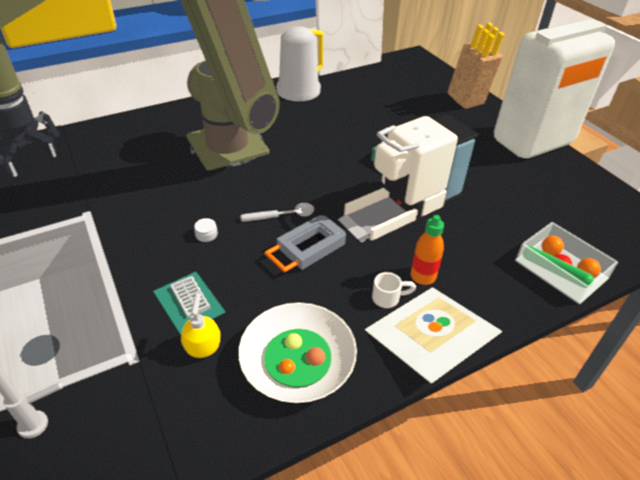

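View pics/top0.png

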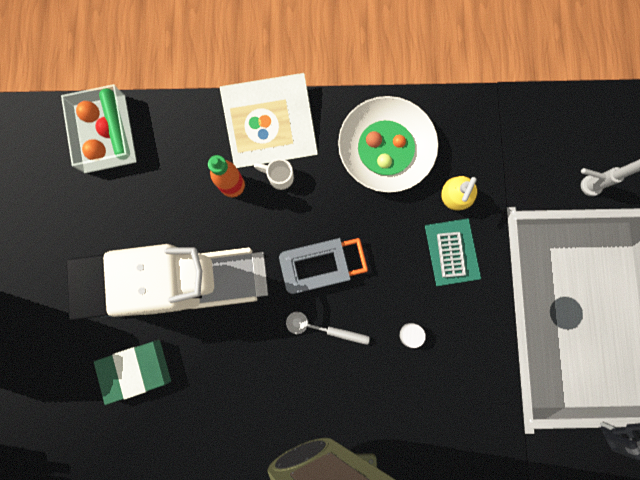

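The scene view shows the tray around (310,243) with its orange handle at (281,258), and the machine's bay at about (378,213). The grid lies on the green mat at (188,295), right behind the yellow soap at (200,335).

In the top view the grid is at (452,254), the tray at (318,265), the handle bar at (362,257) and the bay mouth at (262,275). I'll enlarge these areas and measure.

```bash
cat > h.py <<'E'
import numpy as np,cv2,pickle
def ray(d,uv,z):
    E=np.array(d["extrinsics"]);R=E[:3,:3];c=-R.T@E[:3,3]
    uv=np.atleast_2d(np.array(uv,float))
    v=np.c_[(uv[:,0]-d["cx"])/d["fx"],(uv[:,1]-d["cy"])/d["fy"],np.ones(len(uv))]@R
    return c+v*((z-c[2])/v[:,2])[:,None]
def proj(d,p):
    E=np.array(d["extrinsics"]);q=np.atleast_2d(p)@E[:3,:3].T+E[:3,3]
    return np.c_[q[:,0]/q[:,2]*d["fx"]+d["cx"],q[:,1]/q[:,2]*d["fy"]+d["cy"]]
def comp(m,minA=30):
    n,l,s,c=cv2.connectedComponentsWithStats(m.astype(np.uint8))
    return [(l==i,s[i],c[i]) for i in range(1,n) if s[i][4]>=minA]
def rect(m):
    cs,_=cv2.findContours(m.astype(np.uint8),cv2.RETR_EXTERNAL,cv2.CHAIN_APPROX_NONE)
    return cv2.minAreaRect(np.vstack(cs))
E
python3 - <<'E'
from h import *
t=pickle.load(open("top0.pkl","rb"));s=pickle.load(open("scene0.pkl","rb"))
a=cv2.resize(t["pixels"][205:305,225:485],None,fx=3,fy=3,interpolation=cv2.INTER_CUBIC)
b=cv2.resize(s["pixels"][185:285,245:445],None,fx=3,fy=3,interpolation=cv2.INTER_CUBIC)
o=np.zeros((600,780,3),np.uint8);o[:300]=a;o[300:,:600]=b
cv2.imwrite("pics/z1.png",o)
print("TOP")
hsv=cv2.cvtColor(t["pixels"],cv2.COLOR_BGR2HSV)
H,S,V=[hsv[...,i].astype(int) for i in range(3)]
roi=np.zeros(H.shape,bool);roi[200:310,225:490]=1
def show(n,m,z):
    for mm,st,c in comp(m&roi,40):
        (r)=rect(mm);bx=cv2.boxPoints(r);w=ray(t,bx,z)
        L=np.linalg.norm(w-np.roll(w,-1,0),axis=1)[:2]*1000
        print(n,st,np.round(r[0],1),"ctr",np.round(ray(t,[r[0]],z)[0]*1000,1),"L",np.round(L,1),"ang",np.round(np.degrees(np.arctan2(*(w[1]-w[0])[[1,0]])),1))
show("orange",(H<20)&(S>150)&(V>100),.026)
show("green",(H>70)&(H<95)&(S>90)&(V>50),.003)
print(hsv[265,285:350:4].tolist()); print(hsv[254,440:466:2].tolist())
g=(S<60)&(V>120); g[:, :425]=0; show("grid",g,.015)
tr=(S<90)&(V>60); tr[:,:274]=0;tr[:,425:]=0; show("tray",tr,.04)
E
```

```text
TOP
orange [342 238  26  38 293] [354.6 256.2] ctr [555.5 -68.2  26. ] L [45.2 83.6] ang -77.0
green [ 425  218   57   69 1763] [452.6 251.7] ctr [ 564.2 -308.3    3. ] L [114.5 155.5] ang -80.2
[[110, 9, 164], [103, 11, 166], [105, 15, 136], [0, 26, 10], [0, 0, 19], [60, 19, 27], [60, 8, 34], [68, 33, 31], [150, 9, 27], [135, 41, 25], [0, 12, 22], [150, 27, 19], [145, 61, 25], [100, 14, 160], [107, 11, 163], [103, 18, 169], [94, 89, 20]]
[[14, 19, 233], [45, 11, 187], [41, 19, 190], [55, 15, 218], [33, 10, 219], [23, 14, 220], [25, 15, 210], [38, 15, 207], [30, 13, 198], [30, 15, 181], [19, 18, 198], [18, 15, 251], [78, 136, 73]]
grid [437 232  29  45 778] [451.  254.1] ctr [ 557.2 -300.6   15. ] L [ 59.  107.2] ang -84.0
tray [ 279  237   72   57 2136] [313.4 265.9] ctr [533.4  29.5  40. ] L [153.5 103.5] ang -77.5
```

View pics/z1.png

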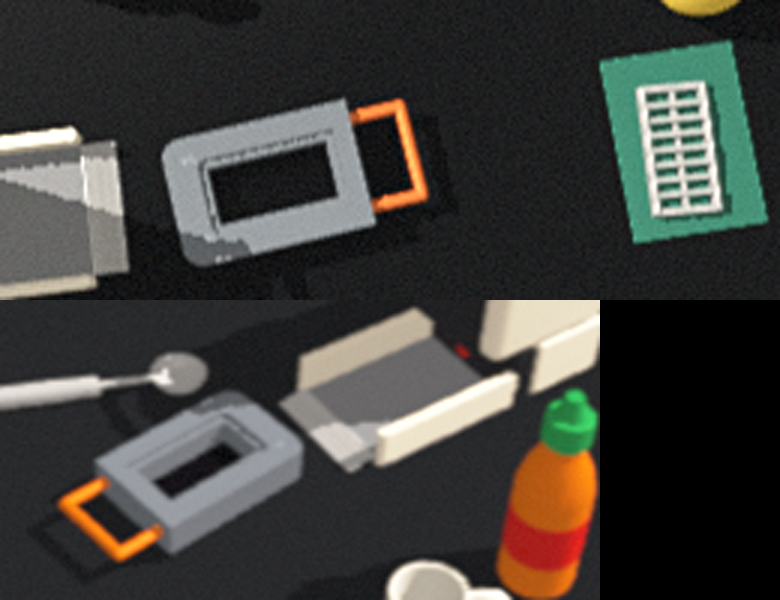

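The close-up shows the tray about 10° off the bay axis. The bay mouth has its steel ramp at zoomed (100-127,140-272), and the red pin can be seen in the scene view. The tray top measures 153x103 mm and the grid 107x59 mm, both as expected give or take a pixel. Next is the bay axis.

Run:
```python
from h import *
t=pickle.load(open("top0.pkl","rb"));s=pickle.load(open("scene0.pkl","rb"))
hsv=cv2.cvtColor(t["pixels"],cv2.COLOR_BGR2HSV);H,S,V=[hsv[...,i].astype(int) for i in range(3)]
for c in (222,230,238,246,254,262,266,270): print(c,[(r,S[r,c],V[r,c]) for r in list(range(243,262,2))+list(range(292,314,2))])
for r in (262,275,285): print(r,[(c,S[r,c],V[r,c]) for c in range(244,274)])
a=cv2.resize(t["pixels"][235:320,95:280],None,fx=4,fy=4,interpolation=cv2.INTER_CUBIC)
cv2.imwrite("pics/z2.png",a)
```

```text
222 [(243, np.int64(12), np.int64(42)), (245, np.int64(0), np.int64(41)), (247, np.int64(13), np.int64(40)), (249, np.int64(16), np.int64(32)), (251, np.int64(26), np.int64(255)), (253, np.int64(3), np.int64(255)), (255, np.int64(51), np.int64(207)), (257, np.int64(21), np.int64(120)), (259, np.int64(5), np.int64(101)), (261, np.int64(8), np.int64(101)), (292, np.int64(2), np.int64(106)), (294, np.int64(10), np.int64(107)), (296, np.int64(15), np.int64(104)), (298, np.int64(3), np.int64(101)), (300, np.int64(38), np.int64(154)), (302, np.int64(41), np.int64(198)), (304, np.int64(46), np.int64(179)), (306, np.int64(71), np.int64(18)), (308, np.int64(28), np.int64(18)), (310, np.int64(43), np.int64(18)), (312, np.int64(41), np.int64(25))]
230 [(243, np.int64(24), np.int64(42)), (245, np.int64(14), np.int64(37)), (247, np.int64(44), np.int64(35)), (249, np.int64(46), np.int64(117)), (251, np.int64(0), np.int64(255)), (253, np.int64(16), np.int64(255)), (255, np.int64(48), np.int64(149)), (257, np.int64(0), np.int64(95)), (259, np.int64(10), np.int64(99)), (261, np.int64(13), np.int64(15
[... 7355 characters left out ...]
.int64(8), np.int64(98)), (255, np.int64(12), np.int64(144)), (256, np.int64(21), np.int64(136)), (257, np.int64(18), np.int64(138)), (258, np.int64(19), np.int64(132)), (259, np.int64(19), np.int64(131)), (260, np.int64(17), np.int64(133)), (261, np.int64(12), np.int64(127)), (262, np.int64(19), np.int64(133)), (263, np.int64(19), np.int64(131)), (264, np.int64(8), np.int64(128)), (265, np.int64(18), np.int64(143)), (266, np.int64(19), np.int64(144)), (267, np.int64(20), np.int64(51)), (268, np.int64(85), np.int64(18)), (269, np.int64(54), np.int64(19)), (270, np.int64(43), np.int64(18)), (271, np.int64(0), np.int64(20)), (272, np.int64(36), np.int64(28)), (273, np.int64(54), np.int64(19))]
```

View pics/z2.png

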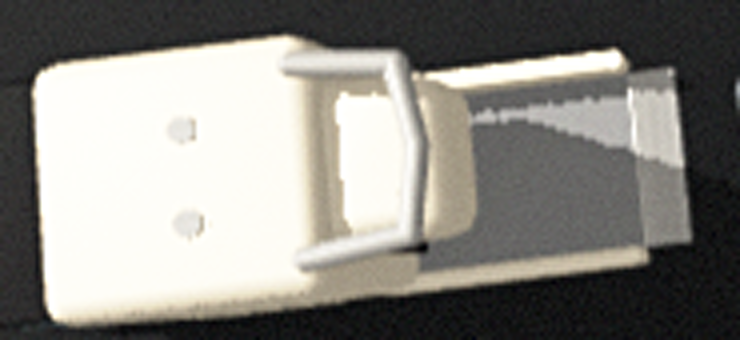

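The enlarged view shows the bay walls (upper wall ending near (625,55), lower wall near (648,250)). The bright lip edge runs (630,75)-(645,245) and the ramp toe (676,68)-(691,240). Now I'll turn those edges into world points.

Run:
```python
from h import *
t=pickle.load(open("top0.pkl","rb"))
def line(n,uv,z):
    w=ray(t,uv,z)[:,:2]*1000; l=cv2.fitLine(w.astype(np.float32),cv2.DIST_L2,0,.01,.01).ravel()
    print(n,np.round(w,1).tolist(),"ang",round(float(np.degrees(np.arctan2(l[1],l[0]))),1)); return w.mean(0)
V=cv2.cvtColor(t["pixels"],cv2.COLOR_BGR2GRAY).astype(float)
def cross(p,i0,th,up):
    for i in range(len(p)-1):
        if (p[i]-th)*(p[i+1]-th)<=0 and (p[i+1]>p[i])==up: return i0+i+(th-p[i])/(p[i+1]-p[i])
cols=range(218,250,2)
uo=line("up outer",[(c,cross(V[243:262,c],243,140,True)) for c in cols],.036)
lo=line("low inner",[(c,cross(V[288:310,c],288,140,True)) for c in cols],.036)
rows=range(270,292,2)
line("crest in",[(cross(V[r,240:262],240,118,True),r) for r in rows],.007)
line("toe",[(cross(V[r,258:276],258,80,False),r) for r in rows],.0)
line("ui",[(222,254.4),(230,254),(238,253.5),(246,252.2)],.036)
line("lowouter",[(c,cross(V[298:312,c],298,100,False)) for c in cols],.036)
```

```text
up outer [[574.7, 253.1], [574.6, 248.4], [574.9, 243.7], [576.0, 239.0], [576.6, 234.3], [576.5, 229.6], [576.9, 224.9], [578.0, 220.3], [578.7, 215.6], [578.5, 210.9], [578.8, 206.2], [579.2, 201.5], [580.6, 196.8], [580.5, 192.1], [580.8, 187.4], [582.1, 182.7]] ang -84.1
low inner [[457.6, 251.8], [458.2, 247.2], [459.1, 242.6], [459.2, 238.0], [459.7, 233.3], [460.1, 228.7], [461.0, 224.1], [461.3, 219.5], [461.8, 214.8], [462.4, 210.2], [462.9, 205.6], [463.1, 201.0], [463.5, 196.3], [463.9, 191.7], [465.0, 187.1], [465.2, 182.5]] ang -83.9
crest in [[529.5, 198.2], [524.4, 179.2], [519.4, 173.9], [514.7, 173.9], [509.9, 174.0], [505.1, 172.5], [500.3, 172.1], [495.5, 171.7], [490.7, 171.6], [486.0, 171.2], [481.2, 170.6]] ang 21.4
toe [[529.0, 145.9], [524.2, 145.7], [519.3, 145.1], [514.5, 145.1], [509.7, 145.6], [504.9, 145.0], [500.0, 144.6], [495.2, 143.5], [490.4, 143.3], [485.6, 142.9], [480.8, 142.5]] ang 4.1
ui [[565.0, 243.6], [565.6, 224.9], [566.4, 206.1], [569.1, 187.3]] ang -86.0
lowouter [[446.7, 251.7], [463.0, 247.2], [447.8, 242.5], [448.3, 237.9], [448.6, 233.2], [449.0, 228.6], [450.0, 224.0], [450.3, 219.4], [450.6, 214.8], [450.8, 210.2], [451.6, 205.5], [452.1, 200.9], [452.4, 196.3], [452.8, 191.7], [453.7, 187.1], [454.0, 182.4]] ang -87.7
```

The bay axis points along 96°. The lip's inner face is at about (519,174) mm and the ramp toe is 28 mm before it, which agrees with the given sizes. The tray centre (534,29.5) lies on the axis with a yaw of 102.5°. The grid is at (557.5,-302) with its long axis at 6°. I'll go above the grid now.

servo_tool(
  motion="46 32 0 -0.5; 92 64 0 -1; 138 96 0 -1.5; 184 127 -10 -2; 230 159 -40 -2.5; 276 190 -80 -3; 322 222 -120 -3.03; 322 222 -170 -3.03; 322 222 -195 -3.03; 322 222 -195 -3.03",
  hand=62,
)

```text
clock: 1.35
position: [0.556, -0.3007, 0.0582]
tcp_rot: [[0.994, 0.106, -0.006], [0.106, -0.994, 0.004], [-0.005, -0.004, -1.0]]
wrist_force: [0.6, 0.4, 0.4]
grip_width: 0.0619
grip_force: 0.0
```

Run:
```python
from h import *
from rig import *
import rig
s=sense();print(tip_extent,s['clock'],s['position'],np.degrees(np.arctan2(s['tcp_rot'][1][1],s['tcp_rot'][0][1])),s['wrist_force'],s['grip_width'])
o=[]
d=snapshot("top");o.append(cv2.resize(d["pixels"][195:305,410:510],None,fx=4,fy=4))
d=snapshot("scene");o.append(cv2.resize(d["pixels"][225:335,140:240],None,fx=4,fy=4))
cv2.imwrite("pics/g1.png",np.hstack(o))
```

```text
0.025 1.35 [ 0.55601421 -0.30073712  0.05820329] -83.91664209269054 [0.59220083 0.40828894 0.35444645] 0.061885664794541696
```

View pics/g1.png

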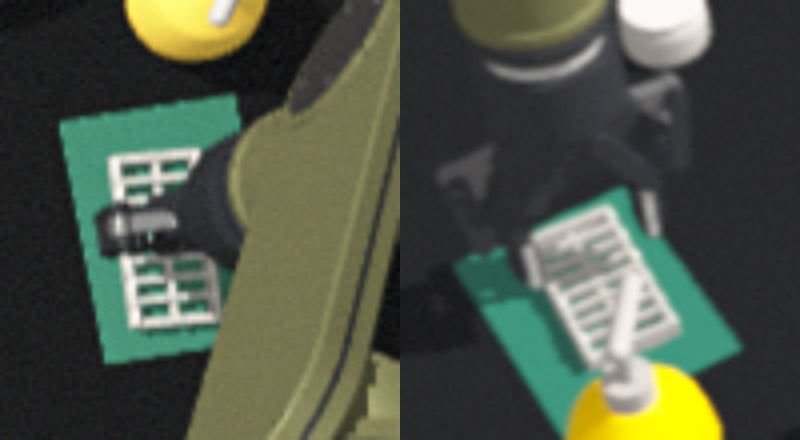

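The open jaws are centred over the grid, with one finger on each long side. Top view: fingers at (140,228), grid spanning rows 150-328. I'll lower slowly and watch the force.

servo_tool(
  motion="1 -1 -6 0; 1.5 -1 -12 0; 1.5 -1 -18 0; 1.5 -1 -22 0; 1.5 -1 -24 0; 1.5 -1 -24 0",
)

```text
clock: 2.2
position: [0.5593, -0.3033, 0.0371]
tcp_rot: [[0.994, 0.105, -0.0], [0.105, -0.994, 0.0], [-0.0, -0.0, -1.0]]
wrist_force: [0.2, -1.2, -0.2]
grip_width: 0.0621
grip_force: 0.0
```

Run:
```python
from h import *
from rig import *
s=sense();print(s['clock'],s['position'],s['wrist_force'],s['grip_width'])
d=snapshot("scene");cv2.imwrite("pics/g2.png",cv2.resize(d["pixels"][255:325,150:230],None,fx=8,fy=8,interpolation=cv2.INTER_CUBIC))
```

```text
2.2 [ 0.55931225 -0.30330496  0.03705659] [ 0.23479494 -1.17263819 -0.21776886] 0.062120752524466666
```

View pics/g2.png

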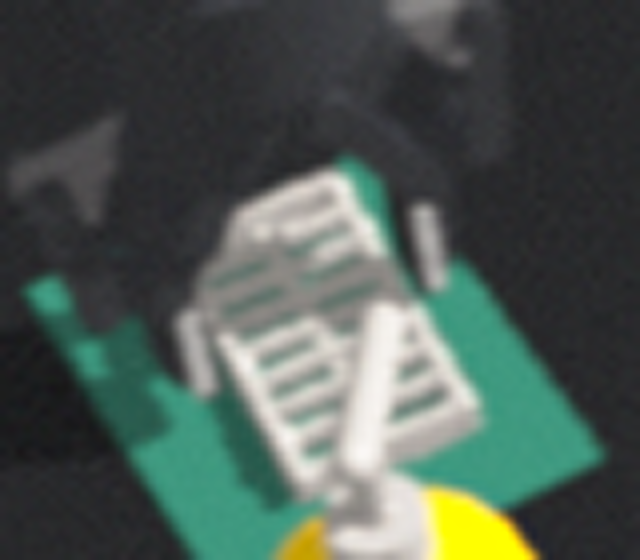

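The pads straddle the grid on both sides in the scene view, with their lower ends near (205,395) and (430,285) in the crop. I'll work out their height from the pixels.

Run:
```python
from h import *
s=pickle.load(open("scene0.pkl","rb"))
p=np.array([.5593,-.3033]);y=np.array([.105,-.994]);x=np.array([.994,.105])
for z in (.006,.010,.014,.018):
  print(z,[np.round((proj(s,np.r_[p+sg*.033*y+.011*x,z])[0]-[150,255])*8).tolist() for sg in(-1,1)])
# grid in scene: near corners check at top z .015
for c in [(.5575,-.302),(.5593,-.3033)]:
  print([np.round((proj(s,np.r_[np.array(c)+a*.052*x+b*.027*y,.015])[0]-[150,255])*8).tolist() for a,b in((1,1),(1,-1),(-1,-1),(-1,1))])
```

```text
0.006 [[434.0, 327.0], [220.0, 425.0]]
0.01 [[432.0, 318.0], [218.0, 416.0]]
0.014 [[431.0, 309.0], [216.0, 407.0]]
0.018 [[429.0, 300.0], [213.0, 398.0]]
[[297.0, 487.0], [475.0, 404.0], [323.0, 173.0], [151.0, 248.0]]
[[294.0, 493.0], [473.0, 410.0], [321.0, 179.0], [149.0, 253.0]]
```

The pad tips are at about z=19 mm because of the swing-back when open. I'll go 10 mm lower and close.

servo_tool(
  motion="-0.5 0.5 -4 0; -0.5 0.5 -8 0; -0.5 0.5 -10 0; -0.5 0.5 -10 0",
)

```text
clock: 2.75
position: [0.5588, -0.3028, 0.027]
tcp_rot: [[0.994, 0.105, -0.0], [0.105, -0.994, 0.0], [-0.0, -0.0, -1.0]]
wrist_force: [-0.2, -0.1, 0.7]
grip_width: 0.062
grip_force: 0.0
```

servo_tool(
  motion="0 0 0 0; 0 0 0 0; 0 0 0 0; 0 0 0 0",
  hand=40,
  force=25,
)

```text
clock: 3.25
position: [0.5591, -0.3029, 0.0275]
tcp_rot: [[0.994, 0.105, 0.0], [0.105, -0.994, -0.0], [0.0, 0.0, -1.0]]
wrist_force: [0.4, -0.3, 2.2]
grip_width: 0.0533
grip_force: 26.8
```

servo_tool(
  motion="0 0 20 0; 0 0 50 0; 0 10 80 0.5; -1 40 100 2; -4 80 100 3.7; -7 120 100 5.4; -10 160 100 7.1; -13 195 100 8.8; -16 230 100 10.5; -18 260 100 12.2",
)

```text
clock: 4.5
position: [0.5402, -0.0416, 0.127]
tcp_rot: [[0.18, 0.984, -0.001], [0.984, -0.18, 0.0], [-0.0, -0.001, -1.0]]
wrist_force: [0.2, -0.2, -1.2]
grip_width: 0.0532
grip_force: 26.8
```

servo_tool(
  motion="-2 30 0 1.5; -4 55 0 2.8; -6 67 0 3.88; -6 67 0 3.88; -6 67 0 3.88",
)

```text
clock: 5.12
position: [0.5349, 0.0237, 0.1272]
tcp_rot: [[-0.215, 0.977, -0.0], [0.977, 0.215, -0.0], [-0.0, -0.0, -1.0]]
wrist_force: [-1.1, -0.4, -1.5]
grip_width: 0.0531
grip_force: 26.8
```

Run:
```python
from h import *
from rig import *
s=sense();print(s['clock'],s['position'],np.degrees(np.arctan2(s['tcp_rot'][1][1],s['tcp_rot'][0][1])),s['wrist_force'],s['grip_width'])
d=snapshot("top");pickle.dump(d,open("top1.pkl","wb"));e=snapshot("scene");pickle.dump(e,open("scene1.pkl","wb"))
o=np.hstack([cv2.resize(d["pixels"][200:320,260:390],(390,360),interpolation=cv2.INTER_CUBIC),cv2.resize(e["pixels"][160:280,240:370],(390,360),interpolation=cv2.INTER_CUBIC)])
cv2.imwrite("pics/p1.png",o)
```

```text
5.125 [0.53494404 0.0236756  0.12717683] 12.42402490735956 [-1.06704806 -0.37883973 -1.52800438] 0.05311409129034387
```

View pics/p1.png

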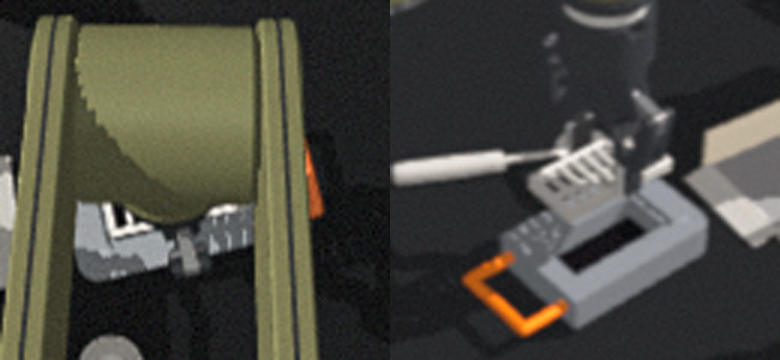

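The arm hides the top view, but the scene view shows the grid held level above the tray. Its rear end is near (533,180) in the crop and its front tip near (668,168). I'll check its offset along the long axis from the mask.

Run:
```python
from h import *
e=pickle.load(open("scene1.pkl","rb"));s0=pickle.load(open("scene0.pkl","rb"))
p=np.array([.5349,.0237]);x=np.array([-.215,.977]);y=np.array([.977,.215])
for zt in (.1147,.1027):
  print(zt,[np.round(proj(e,np.r_[p+a*.052*x+b*.027*y,zt])[0],1).tolist() for a,b in((1,1),(1,-1),(-1,-1),(-1,1))])
print("per mm x",(proj(e,np.r_[p-.050*x,.1147])-proj(e,np.r_[p-.052*x,.1147]))/2)
hsv=cv2.cvtColor(e["pixels"],cv2.COLOR_BGR2HSV)
m=(hsv[...,2]>135)&(hsv[...,1]<60)
m[:200]=0;m[222:]=0;m[:,:285]=0;m[:,:][:,335:]=0
for mm,st,c in comp(m,8): 
  ys,xs=np.nonzero(mm);print(st,"minx",xs.min(),ys[xs.argmin()],"maxx",xs.max(),ys[xs.argmax()],"miny",xs[ys.argmin()],ys.min(),"maxy",xs[ys.argmax()],ys.max())
g=cv2.cvtColor(e["pixels"],cv2.COLOR_BGR2GRAY)
for r in range(206,230,2): print(r,g[r,280:336].tolist())
```

```text
0.1147 [[334.4, 212.2], [320.0, 201.1], [286.9, 218.6], [301.0, 230.6]]
0.1027 [[334.2, 215.9], [319.9, 204.8], [287.0, 222.3], [301.0, 234.3]]
per mm x [[ 0.33221639 -0.17927868]]
[285 205  32  17 287] minx 285 212 maxx 316 217 miny 308 205 maxy 287 221
[324 212  10  10  63] minx 324 217 maxx 333 212 miny 331 212 maxy 324 221
206 [44, 44, 40, 40, 43, 43, 42, 42, 43, 39, 40, 41, 42, 39, 46, 77, 113, 132, 127, 108, 90, 62, 52, 51, 50, 46, 65, 107, 147, 174, 187, 173, 142, 106, 72, 63, 68, 87, 130, 149, 120, 72, 46, 44, 43, 43, 49, 56, 61, 59, 55, 52, 44, 38, 34, 25]
208 [41, 41, 41, 41, 41, 41, 38, 42, 41, 41, 44, 39, 37, 41, 63, 104, 134, 140, 131, 118, 92, 59, 47, 55, 83, 127, 167, 215, 237, 235, 224, 186, 174, 162, 113, 58, 52, 86, 143, 181, 159, 100, 50, 43, 43, 49, 49, 55, 50, 52, 51, 49, 42, 32, 31, 28]
210 [49, 50, 55, 63, 72, 72, 74, 80, 82, 91, 96, 99, 108, 134, 172, 205, 229, 237, 223, 174, 122, 128, 165, 214, 235, 235, 224, 183, 174, 195, 202, 187, 159, 129, 96, 58, 46, 56, 65, 62, 57, 47, 43, 42, 45, 48, 51, 51, 46, 43, 47, 48, 45, 33, 28, 27]
212 [208, 201, 195, 178, 150,
[... 1675 characters left out ...]
28, 139, 138, 138, 140, 143, 146, 143, 141, 140, 138, 132, 134, 136, 121, 85, 65, 82, 93, 98, 128, 149, 157, 156, 157, 156, 156, 158, 159, 156, 159, 151, 131]
226 [39, 36, 29, 27, 28, 25, 27, 30, 36, 56, 89, 117, 131, 136, 137, 136, 135, 121, 112, 126, 138, 138, 137, 140, 144, 142, 140, 140, 141, 141, 140, 137, 139, 141, 147, 147, 144, 139, 125, 108, 116, 128, 126, 114, 113, 123, 140, 154, 156, 157, 156, 157, 159, 156, 156, 159]
228 [40, 44, 38, 36, 28, 31, 29, 28, 27, 25, 30, 51, 84, 109, 127, 133, 136, 138, 140, 145, 147, 144, 140, 139, 140, 140, 136, 139, 137, 138, 142, 149, 149, 147, 140, 131, 126, 115, 102, 93, 90, 94, 109, 124, 121, 107, 98, 115, 138, 150, 157, 157, 157, 158, 158, 157]
```

The grid sits about 1.8 mm back along the jaws, so I'll compensate for that and lower to the recess while feeling for contact.

servo_tool(
  motion="0 2 -15 0.01; 0 2.2 -30 0.01; 0 2.2 -45 0.01; 0 2.2 -55 0.01; 0 2.2 -59 0.01; 0 2.2 -59 0.01",
)

```text
clock: 5.98
position: [0.5349, 0.0263, 0.068]
tcp_rot: [[-0.218, 0.976, -0.001], [0.976, 0.218, 0.0], [0.0, -0.0, -1.0]]
wrist_force: [-0.6, 0.0, -0.9]
grip_width: 0.0532
grip_force: 26.8
```

servo_tool(
  motion="0 0 -2 0; 0 0 -4 0; 0 0 -5 0; 0 0 -5 0",
)

```text
clock: 6.48
position: [0.5353, 0.0263, 0.0638]
tcp_rot: [[-0.218, 0.976, 0.001], [0.976, 0.218, 0.0], [-0.0, 0.001, -1.0]]
wrist_force: [0.1, -0.5, 2.0]
grip_width: 0.0533
grip_force: 27.0
```

Run:
```python
from h import *
from rig import *
e=snapshot("scene");pickle.dump(e,open("scene2.pkl","wb"));s=sense();print(s['wrist_force'],s['moment'],s['position'])
o=cv2.resize(e["pixels"][205:275,270:350],None,fx=8,fy=8,interpolation=cv2.INTER_CUBIC)
cv2.imwrite("pics/p2.png",o)
```

```text
[-1.49353913 -0.9352274   2.88614569] [0.12356329 0.02671511 0.0705758 ] [0.53523164 0.02634431 0.06373198]
```

View pics/p2.png

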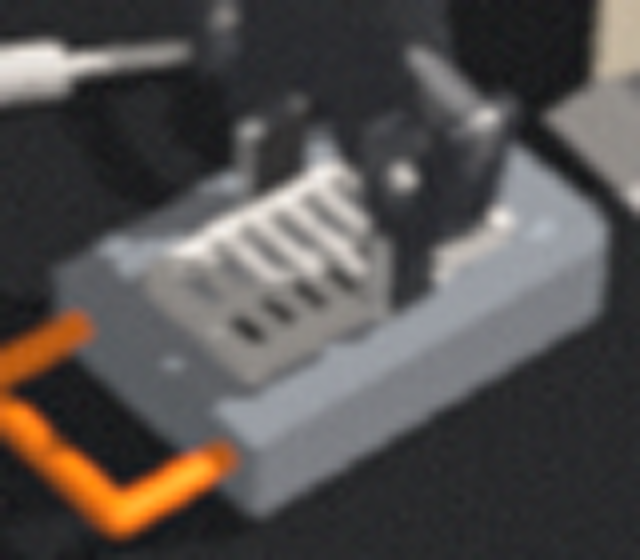

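The near fingertip (410,300) rests on the tray rim while the grid hovers over the recess, with about 3 mm left to drop. I'll ease up a hair, release and look.

servo_tool(
  motion="0 0 1 0; 0 0 1 0; 0 0 1 0; 0 0 1 0",
  hand=64,
)

```text
clock: 7.02
position: [0.5349, 0.0263, 0.0642]
tcp_rot: [[-0.218, 0.976, -0.0], [0.976, 0.218, -0.0], [0.0, -0.0, -1.0]]
wrist_force: [-0.0, -0.5, -0.4]
grip_width: 0.0639
grip_force: 0.0
```

servo_tool(
  motion="0 0 15 0; 0 0 40 0; 0 -40 80 -2; -10 -80 100 -3.7; -20 -120 100 -5.4; -20 -150 100 -7.1; -20 -160 100 -8.8; -20 -160 100 -8.8",
)

```text
clock: 8.02
position: [0.5151, -0.1346, 0.1653]
tcp_rot: [[0.645, 0.764, 0.001], [0.764, -0.645, -0.0], [0.001, 0.001, -1.0]]
wrist_force: [-0.1, 0.8, 0.4]
grip_width: 0.0641
grip_force: 0.0
```

Run:
```python
from h import *
from rig import *
s=sense();print(s['clock'],s['position'],s['wrist_force'])
d=snapshot("top");pickle.dump(d,open("top3.pkl","wb"));e=snapshot("scene");pickle.dump(e,open("scene3.pkl","wb"))
a=cv2.resize(d["pixels"][225:305,270:375],None,fx=4,fy=4,interpolation=cv2.INTER_CUBIC)
b=cv2.resize(e["pixels"][205:285,255:350],None,fx=4,fy=4,interpolation=cv2.INTER_CUBIC)
cv2.imwrite("pics/p3.png",np.hstack([a,b]))
```

```text
8.025 [ 0.51510361 -0.13458162  0.16529133] [-0.07295988  0.80319707  0.39513452]
```

View pics/p3.png

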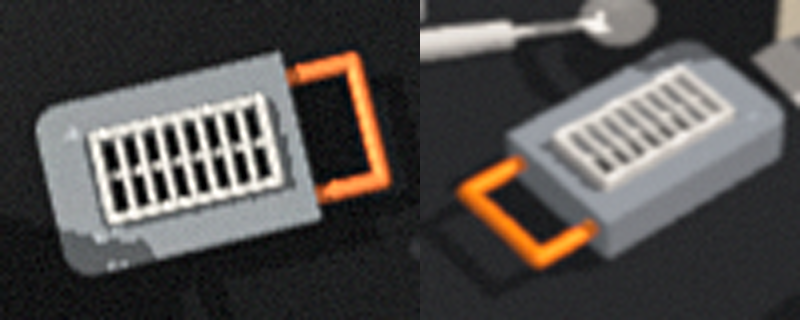

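Both views show the grid lying flat within the tray's recess, at about (188,158) in the top crop. I'll check its height and tilt with two views, and measure the handle again.

Run:
```python
from h import *
d=pickle.load(open("top3.pkl","rb"));e=pickle.load(open("scene3.pkl","rb"))
def P(d): return np.array([[d["fx"],0,d["cx"]],[0,d["fy"],d["cy"]],[0,0,1]])@np.array(d["extrinsics"])[:3]
def M(d,box,th):
    h=cv2.cvtColor(d["pixels"],cv2.COLOR_BGR2HSV);m=np.zeros(h.shape[:2],bool);x0,y0,x1,y1=box
    m[y0:y1,x0:x1]=((h[...,2]>th)&(h[...,1]<50))[y0:y1,x0:x1]
    m=max(comp(m),key=lambda c:c[1][4])[0];r=rect(m);return r,cv2.boxPoints(r),m
rt,bt,mt=M(d,(288,243,345,285),185);w=ray(d,bt,.048)*1000
print("grid top",np.round(w.mean(0),1),np.round(np.linalg.norm(w-np.roll(w,-1,0),axis=1)[:2],1),np.degrees(np.arctan2(*(w[1]-w[0])[[1,0]])))
_,_,ms=M(e,(285,215,345,255),185)
cs,_=cv2.findContours(ms.astype(np.uint8),0,2);c=max(cs,key=cv2.contourArea)
ok=cv2.approxPolyDP(cv2.convexHull(c),3,True)[:,0].astype(float)
print("scene quad",ok.tolist())
for q in ok:   # match with nearest top corner
    best=min(bt,key=lambda b:np.linalg.norm(proj(e,ray(d,[b],.048))[0]-q))
    X=cv2.triangulatePoints(P(d),P(e),best.astype(float),q);print(np.round(X[:3,0]/X[3,0]*1000,1))
h=cv2.cvtColor(d["pixels"],cv2.COLOR_BGR2HSV);H,S,V=[h[...,i].astype(int) for i in range(3)]
m=(H<20)&(S>150)&(V>100);m[:230]=0;m[:,:330]=0;m[290:]=0;m[:,380:]=0
r=rect(m);w=ray(d,cv2.boxPoints(r),.026)*1000;print("orange",np.round(w.mean(0),1),np.round(w[:,:2],1).tolist())
m=(S<90)&(V>60);m[:230]=0;m[300:]=0;m[:,:274]=0;m[:,355:]=0
m=max(comp(m),key=lambda c:c[1][4])[0];r=rect(m);w=ray(d,cv2.boxPoints(r),.04)*1000;print("tray",np.round(w.mean(0),1),np.degrees(np.arctan2(*(w[1]-w[0])[[1,0]])))
```

```text
grid top [536.8  23.9  48. ] [104.4  54.8] -78.05981543276489
scene quad [[333.0, 232.0], [303.0, 251.0], [289.0, 239.0], [319.0, 221.0]]
[551.9  79.3  50.7]
[575.3 -19.4  48.6]
[521.5 -30.9  47.4]
[498.7  67.7  49.5]
orange [555.7 -68.2  26. ] [[591.5, -37.3], [601.6, -81.4], [519.9, -98.8], [510.0, -55.2]]
tray [533.9  29.2  40. ] -77.51477721525531
```

The grid is 104x55 mm, aligned with the tray and at about 48-49 mm on average, so it is seated. The bar is at (559.6,-85). I'll move the jaws above it, 30 mm open.

servo_tool(
  motion="10 10 0 -1.6; 25 28 0 -3.2; 40 43 0 -4.8; 45 48 -20 -6.22; 45 48 -60 -6.22; 45 48 -90 -6.22; 45 48 -90 -6.22; 45 48 -90 -6.22",
  hand=30,
)

```text
clock: 9.12
position: [0.5606, -0.0853, 0.0752]
tcp_rot: [[0.976, 0.218, 0.001], [0.218, -0.976, -0.0], [0.001, 0.0, -1.0]]
wrist_force: [1.2, 0.7, 0.1]
grip_width: 0.0298
grip_force: 0.0
```

servo_tool(
  motion="-1 0 -12 0; -1 0 -24 0; -1 0 -34 0; -1 0 -39 0; -1 0 -39 0; -1 0 -39 0",
)

```text
clock: 9.88
position: [0.5591, -0.0858, 0.0354]
tcp_rot: [[0.976, 0.216, 0.0], [0.216, -0.976, -0.0], [0.0, 0.0, -1.0]]
wrist_force: [-0.0, -0.5, 0.4]
grip_width: 0.0299
grip_force: 0.0
```

servo_tool(
  motion="0 0 0 0; 0 0 0 0; 0 0 0 0; 0 0 0 0; 0 0 0 0",
  hand=6,
  force=20,
)

```text
clock: 10.5
position: [0.559, -0.0855, 0.0356]
tcp_rot: [[0.976, 0.216, 0.0], [0.216, -0.976, 0.0], [0.0, -0.0, -1.0]]
wrist_force: [-0.4, 2.8, 4.3]
grip_width: 0.0095
grip_force: 19.8
```

Bar gripped (9.5 mm). Now I'll turn the tray by -6.5° onto the bay axis while sliding it a little way forward.

servo_tool(
  motion="-2 2 0 -0.15; -5 6 0 -0.35; -8 10 0 -0.6; -11 14 0 -0.8; -14 18 0 -1; -15 20.5 0 -1.08; -15 20.5 0 -1.08; -15 20.5 0 -1.08",
)

```text
clock: 11.5
position: [0.5446, -0.0665, 0.0356]
tcp_rot: [[0.995, 0.105, 0.002], [0.105, -0.995, -0.002], [0.001, 0.002, -1.0]]
wrist_force: [0.7, -6.1, 3.5]
grip_width: 0.009
grip_force: 19.9
```

```bash
cat > m.py <<'E'
from h import *
from rig import *
s=sense();print(s['clock'],np.round(s['position']*1000 if hasattr(s['position'],'shape') else np.array(s['position'])*1000,1),"yaw",round(float(np.degrees(np.arctan2(s['tcp_rot'][1][1],s['tcp_rot'][0][1]))),2),"F",np.round(s['wrist_force'],1),"M",np.round(s['moment'],2))
p=np.array(s['position'])[:2]*1000-[518.8,173.8]; print("bar s,lat",p@[-.1045,.9945],p@[.9945,.1045])
d=snapshot("top");h=cv2.cvtColor(d["pixels"],cv2.COLOR_BGR2HSV);H,S,V=[h[...,i].astype(int) for i in range(3)]
import sys
pickle.dump(d,open("topN.pkl","wb"))
m=(S<90)&(V>60);m[:230]=0;m[300:]=0;m[:,:270]=0;m[:,360:]=0
m=max(comp(m),key=lambda c:c[1][4])[0];r=rect(m);w=ray(d,cv2.boxPoints(r),.04)*1000
print("tray",np.round(w.mean(0),1),np.round(np.linalg.norm(w-np.roll(w,-1,0),axis=1)[:2],1),np.degrees(np.arctan2(*(w[1]-w[0])[[1,0]])))
E
python3 m.py
```

```text
11.5 [544.6 -66.5  35.6] yaw -83.99 F [ 0.7 -6.1  3.5] M [-0.88 -0.01  0.15]
bar s,lat -241.6685779737203 0.5537322667958322
tray [537.4  24.6  40. ] [205.  161.3] -91.12556071606002
```

```bash
cat > gs.py <<'E'
from h import *
from rig import *
def quad(e,z=.048,th=170):
    h=cv2.cvtColor(e["pixels"],cv2.COLOR_BGR2HSV);H,S,V=[h[...,i].astype(int) for i in range(3)]
    g=np.zeros(S.shape,bool);g[195:262,275:400]=((S<50)&(V>th))[195:262,275:400]
    o=(H<20)&(S>150)&(V>100);o[:225]=0;o[290:]=0;o[:,:250]=0;o[:,350:]=0
    # tray side/top grey
    cs=[(c[1][:5].tolist(),np.round(c[2],1).tolist()) for c in comp(g,15)]
    return g,o,cs
if __name__=="__main__":
    e=snapshot("scene");pickle.dump(e,open("sceneN.pkl","wb"));g,o,cs=quad(e);print(cs)
    for m,st,c in comp(g,60):
        w=ray(e,cv2.boxPoints(rect(m)),.048)
        cc=max(cv2.findContours(m.astype(np.uint8),0,2)[0],key=cv2.contourArea)
        q=cv2.approxPolyDP(cv2.convexHull(cc),3,True)[:,0];w=ray(e,q,.048)*1000
        print("grid?",np.round(w[:,:2],1).tolist())
        for i in range(len(w)):
            v=w[i]-w[i-1];print(" edge",round(float(np.linalg.norm(v)),1),round(float(np.degrees(np.arctan2(v[1],v[0]))),1))
E
python3 gs.py
```

```text
[([345, 195, 43, 20, 340], [362.8, 202.3]), ([295, 207, 8, 7, 29], [298.8, 210.3]), ([349, 215, 51, 25, 557], [376.8, 228.4]), ([298, 220, 43, 29, 480], [318.5, 233.1])]
grid? [[486.1, 283.1], [499.6, 143.2], [466.7, 177.5], [461.8, 234.0]]
 edge 54.7 63.6
 edge 140.5 -84.5
 edge 47.5 133.8
 edge 56.7 95.0
grid? [[569.6, 266.0], [605.1, 242.0], [616.3, 165.5], [596.2, 125.2], [557.6, 121.6]]
 edge 144.9 85.3
 edge 42.9 -34.0
 edge 77.4 -81.7
 edge 45.0 -116.6
 edge 38.7 -174.7
grid? [[550.6, 99.4], [570.7, -4.3], [529.3, -8.4], [507.7, 13.4], [506.1, 94.8]]
 edge 44.7 5.8
 edge 105.6 -79.1
 edge 41.5 -174.3
 edge 30.7 134.7
 edge 81.4 91.1
```

Grid edges in the scene give a yaw of about 96°, so the tray is on the axis. I'll loosen to a straddle and push it along the axis towards the ramp.

servo_tool(
  motion="0 0 0 0; -0.6 5 0 0; -1.3 10 0 0; -2 15 0 0; -2.6 20 0 0; -3.2 25 0 0; -3.8 30 0 0; -4.4 35 0 0; -4.5 36 0 0",
  hand=13,
)

```text
clock: 12.72
position: [0.5392, -0.0288, 0.0353]
tcp_rot: [[0.994, 0.105, -0.0], [0.105, -0.994, 0.0], [-0.0, -0.0, -1.0]]
wrist_force: [0.6, -4.3, -1.9]
grip_width: 0.0131
grip_force: 2.0
```

```bash
python3 m.py|head -2; python3 gs.py | tail -7
```

```text
12.725 [539.2 -28.8  35.3] yaw -83.98 F [ 0.6 -4.3 -1.9] M [-0.62 -0.03 -0.05]
bar s,lat -203.57029314670388 -0.891060813007602
grid? [[556.8, 136.8], [566.4, 33.8], [530.9, 27.0], [499.1, 63.6], [498.2, 105.1], [511.0, 130.7]]
 edge 46.2 7.6
 edge 103.5 -84.7
 edge 36.1 -169.2
 edge 48.4 131.0
 edge 41.5 91.2
 edge 28.6 63.5
```

servo_tool(
  motion="0.2 4 0 0; -0.1 8 0 0; -0.5 12 0 0; -1 16 0 0; -1.4 20 0 0; -1.8 24 0 0; -2.2 28 0 0; -2.4 30 0 0",
)

```text
clock: 13.82
position: [0.5368, 0.001, 0.0352]
tcp_rot: [[0.995, 0.104, -0.0], [0.104, -0.995, 0.0], [-0.0, -0.0, -1.0]]
wrist_force: [0.2, -1.6, -2.0]
grip_width: 0.0132
grip_force: 0.9
```

```bash
python3 m.py|head -2; python3 gs.py | tail -7
```

```text
13.825 [536.8   1.   35.2] yaw -84.03 F [ 0.2 -1.6 -2. ] M [-0.28 -0.02 -0.02]
bar s,lat -173.69721595905835 -0.1265037543095911
 edge 59.3 120.3
 edge 54.3 76.1
grid? [[569.6, 266.0], [607.1, 237.6], [613.8, 152.4], [576.2, 175.7]]
 edge 90.6 94.2
 edge 47.1 -37.1
 edge 85.5 -85.5
 edge 44.2 148.1
```

The front foot has crossed the lip and the side force is near zero. I'll keep going gently.

servo_tool(
  motion="-0.4 4 0 0; -0.8 8 0 0; -1.3 12 0 0; -1.7 16 0 0; -2.1 20 0 0; -2.5 24 0 0; -2.9 28 0 0; -3.4 32 0 0; -3.8 36 0 0; -4 38 0 0",
)

```text
clock: 15.18
position: [0.5335, 0.0386, 0.0356]
tcp_rot: [[0.994, 0.105, 0.001], [0.105, -0.994, -0.001], [0.001, 0.001, -1.0]]
wrist_force: [1.4, -6.7, 2.1]
grip_width: 0.013
grip_force: 2.9
```

```bash
python3 m.py|head -2
```

```text
15.175 [533.5  38.6  35.6] yaw -83.98 F [ 1.4 -6.7  2.1] M [-0.9  -0.09  0.02]
bar s,lat -136.03454860377374 0.49156304722631067
```

servo_tool(
  motion="-0.8 4 0 0; -1.2 8 0 0; -1.6 12 0 0; -2 16 0 0; -2.5 20 0 0; -2.9 24 0 0; -3.3 28 0 0; -3.7 32 0 0; -4.2 36 0 0; -4.4 38 0 0",
)

```text
clock: 16.48
position: [0.5289, 0.0765, 0.0356]
tcp_rot: [[0.994, 0.105, 0.001], [0.105, -0.994, -0.001], [0.001, 0.001, -1.0]]
wrist_force: [1.3, -5.8, 3.3]
grip_width: 0.0133
grip_force: 3.1
```

```bash
python3 m.py|head -2
```

```text
16.475 [528.9  76.5  35.6] yaw -83.98 F [ 1.3 -5.8  3.3] M [-1.   -0.07  0.02]
bar s,lat -97.84335787267733 -0.09928250053510639
```

The rear foot is now before the ramp. From here the hand rises with the bar.

servo_tool(
  motion="-0.4 4 0 0; -0.8 8 0 0; -1.2 12 0 0; -1.6 15 0.5 0; -2 18 1.5 0; -2.3 21 2.5 0; -2.6 24 3.5 0; -2.9 27 4.5 0; -3.2 30 5 0; -3.3 31 5 0",
)

```text
clock: 17.77
position: [0.5253, 0.108, 0.0404]
tcp_rot: [[0.995, 0.105, 0.0], [0.105, -0.995, -0.0], [0.0, 0.0, -1.0]]
wrist_force: [-0.3, -3.6, -1.8]
grip_width: 0.013
grip_force: 1.9
```

```bash
python3 m.py|head -2
```

```text
17.775 [525.3 108.   40.4] yaw -84.0 F [-0.3 -3.6 -1.8] M [-0.59 -0.05 -0.04]
bar s,lat -66.07801324188057 -0.39323815553988317
```

servo_tool(
  motion="0.1 2 0.5 0; -0.1 4 1 0; -0.3 6 1.5 0; -0.5 8 2 0; -0.7 10 2 0; -0.9 12 2 0; -1 13 2 0; -1 13 2 0",
)

```text
clock: 18.82
position: [0.5257, 0.1182, 0.0437]
tcp_rot: [[0.994, 0.106, 0.003], [0.106, -0.994, -0.004], [0.002, 0.004, -1.0]]
wrist_force: [0.7, -14.8, 8.6]
grip_width: 0.0127
grip_force: 7.6
```

```bash
python3 m.py|head -2
```

```text
18.825 [525.7 118.2  43.7] yaw -83.9 F [  0.7 -14.8   8.6] M [-2.44 -0.13  0.05]
bar s,lat -56.05303032519828 1.0122330050846624
```

The force has climbed to 15 N with upward drag on the hand. I'll let the hand rise with the bar before pushing further.

servo_tool(
  motion="-0.5 -1.5 1.5 0; -1 -1.5 3 0; -1 -1.5 4 0; -1 -1.5 4 0",
)

```text
clock: 19.38
position: [0.5231, 0.1195, 0.0462]
tcp_rot: [[0.995, 0.105, -0.0], [0.105, -0.995, -0.0], [-0.0, -0.0, -1.0]]
wrist_force: [0.8, -3.9, -1.8]
grip_width: 0.013
grip_force: 1.7
```

```bash
python3 m.py|head -2
python3 - <<'E'
from h import *
e=pickle.load(open("sceneN.pkl","rb"))
from rig import *
e=snapshot("scene");pickle.dump(e,open("sceneM.pkl","wb"))
h=cv2.cvtColor(e["pixels"],cv2.COLOR_BGR2HSV);H,S,V=[h[...,i].astype(int) for i in range(3)]
o=(H<20)&(S>150)&(V>100);o[:190]=0;o[290:]=0;o[:,:280]=0;o[:,400:]=0
for m,st,c in comp(o,8): print("orange",st,np.round(c,1))
l=np.array([518.8,173.8]);d=np.array([-.1045,.9945]);n=np.array([.9945,.1045])
for z in(26,30,34,38): print(z,[np.round(proj(e,np.r_[l+d*-54.5+n*k,z]/1000)[0],1).tolist() for k in(-36,36)])
E
```

```text
19.375 [523.1 119.5  46.2] yaw -84.0 F [ 0.8 -3.9 -1.8] M [-0.57 -0.09 -0.01]
bar s,lat -54.44882153721257 -1.354521386701161
orange [342 224  21  11  99] [351.  229.6]
26 [[333.5, 219.9], [349.6, 235.7]]
30 [[333.6, 218.7], [349.7, 234.6]]
34 [[333.6, 217.6], [349.8, 233.5]]
38 [[333.7, 216.5], [349.9, 232.3]]
```

Force is back to about 4 N and the foot is on the crest. Next, small steps towards the drop.

servo_tool(
  motion="0.7 1 0 0; 0.8 2 0 0; 0.7 3 0 0; 0.6 4 0 0; 0.6 4.5 0 0; 0.6 4.5 0 0",
)

```text
clock: 20.23
position: [0.5239, 0.1239, 0.0463]
tcp_rot: [[0.995, 0.104, -0.0], [0.104, -0.995, 0.0], [-0.0, -0.0, -1.0]]
wrist_force: [-0.3, -2.9, -2.8]
grip_width: 0.013
grip_force: 1.4
```

```bash
python3 m.py|head -2
```

```text
20.225 [523.9 123.9  46.3] yaw -84.02 F [-0.3 -2.9 -2.8] M [-0.46 -0.02  0.01]
bar s,lat -50.12705054032735 -0.16746299939675777
```

servo_tool(
  motion="0 0.5 0 0; -0.1 1 0 0; -0.1 1.5 0 0; -0.2 2 0 0; -0.2 2.5 0 0; -0.3 3 0 0; -0.3 3 0 0",
)

```text
clock: 21.15
position: [0.5236, 0.1263, 0.0463]
tcp_rot: [[0.995, 0.105, -0.0], [0.105, -0.995, -0.001], [-0.0, 0.001, -1.0]]
wrist_force: [0.7, -6.2, -0.9]
grip_width: 0.0131
grip_force: 2.7
```

```bash
python3 m.py|head -2
```

```text
21.15 [523.6 126.3  46.3] yaw -84.0 F [ 0.7 -6.2 -0.9] M [-0.86 -0.1  -0.03]
bar s,lat -47.72850665816586 -0.15070504562916875
```

servo_tool(
  motion="-0.1 0.5 0 0; -0.1 1 0 0; -0.2 1.5 0 0; -0.2 1.5 -1.5 0; -0.2 1.5 -3 0; -0.2 1.5 -4.5 0; -0.2 1.5 -4.5 0",
)

```text
clock: 22.08
position: [0.5242, 0.1277, 0.0426]
tcp_rot: [[0.995, 0.105, 0.002], [0.105, -0.995, -0.001], [0.002, 0.001, -1.0]]
wrist_force: [0.9, -6.2, 3.8]
grip_width: 0.0128
grip_force: 3.1
```

```bash
python3 m.py|head -2
```

```text
22.075 [524.2 127.7  42.6] yaw -83.99 F [ 0.9 -6.2  3.8] M [-0.98 -0.1  -0.05]
bar s,lat -46.36781168624044 0.5365815168228681
```

servo_tool(
  motion="-0.5 0.5 0 0; -0.6 1 0 0; -0.6 1.5 0 0; -0.6 1.5 0 0; -0.6 1.5 0 0",
)

```text
clock: 22.75
position: [0.5234, 0.129, 0.0421]
tcp_rot: [[0.994, 0.105, 0.001], [0.105, -0.994, -0.001], [0.001, 0.001, -1.0]]
wrist_force: [2.0, -7.7, 0.1]
grip_width: 0.0128
grip_force: 3.5
```

```bash
python3 m.py|head -2
```

```text
22.75 [523.4 129.   42.1] yaw -83.99 F [ 2.  -7.7  0.1] M [-1.06 -0.15  0.01]
bar s,lat -45.01030334928976 -0.1210357133349301
```

```bash
cat > bh.py <<'E'
from h import *
from rig import *
def om(e):
    h=cv2.cvtColor(e["pixels"],cv2.COLOR_BGR2HSV);H,S,V=[h[...,i].astype(int) for i in range(3)]
    o=(H<20)&(S>150)&(V>100);o[:190]=0;o[290:]=0;o[:,:280]=0;o[:,400:]=0
    return max(comp(o,8),key=lambda c:c[1][4])
e=snapshot("scene");pickle.dump(e,open("sceneP.pkl","wb"))
a=om(pickle.load(open("sceneM.pkl","rb")));b=om(e)
l=np.array([518.8,173.8]);d=np.array([-.1045,.9945]);n=np.array([.9945,.1045])
# side-arm rear corner: bar outer end at lateral +36
f=lambda s,z:proj(e,np.r_[l+d*s+n*36,z]/1000)[0]
print(a[1],np.round(a[2],2),b[1],np.round(b[2],2),"shift",np.round(b[2]-a[2],2))
print("pred +9mm no drop",np.round(f(-44,34.6)-f(-53,34.6),2)," with drop 5.6",np.round(f(-44,29)-f(-53,34.6),2))
E
python3 bh.py
```

```text
[342 224  21  11  99] [351.   229.58] [346 223  20  11  94] [354.19 228.57] shift [ 3.19 -1.  ]
pred +9mm no drop [ 2.84 -1.3 ]  with drop 5.6 [2.69 0.29]
```

The handle in the scene view hasn't dropped yet, so I'll push on in half-millimetre steps.

servo_tool(
  motion="0 0.5 0 0; -0.1 1 0 0; -0.1 1.5 0 0; -0.1 1.5 0 0; -0.1 1.5 -1 0; -0.1 1.5 -2 0; -0.1 1.5 -2 0",
)

```text
clock: 23.72
position: [0.5229, 0.1305, 0.0398]
tcp_rot: [[0.995, 0.105, 0.0], [0.105, -0.995, -0.001], [0.0, 0.001, -1.0]]
wrist_force: [0.3, -6.2, -1.0]
grip_width: 0.0133
grip_force: 3.4
```

```bash
python3 m.py|head -2;python3 bh.py
```

```text
23.725 [522.9 130.5  39.8] yaw -83.99 F [ 0.3 -6.2 -1. ] M [-1.02 -0.19 -0.04]
bar s,lat -43.47182588623909 -0.4436166121741436
[342 224  21  11  99] [351.   229.58] [346 224  20  11  96] [354.57 228.82] shift [ 3.57 -0.75]
pred +9mm no drop [ 2.84 -1.3 ]  with drop 5.6 [2.69 0.29]
```

servo_tool(
  motion="0 0.5 0 0; -0.1 1 0 0; -0.1 1.5 0 0; -0.1 1.5 -1 0; -0.1 1.5 -2 0; -0.1 1.5 -2 0",
)

```text
clock: 24.58
position: [0.5227, 0.1317, 0.0377]
tcp_rot: [[0.994, 0.105, 0.0], [0.105, -0.994, -0.002], [-0.0, 0.002, -1.0]]
wrist_force: [0.8, -7.4, -1.9]
grip_width: 0.013
grip_force: 4.0
```

```bash
python3 m.py|head -2;python3 bh.py
```

```text
24.575 [522.7 131.7  37.7] yaw -83.98 F [ 0.8 -7.4 -1.9] M [-1.2  -0.19 -0.02]
bar s,lat -42.2476404317315 -0.49846152990008386
[342 224  21  11  99] [351.   229.58] [346 224  21  11  97] [354.71 229.27] shift [ 3.71 -0.31]
pred +9mm no drop [ 2.84 -1.3 ]  with drop 5.6 [2.69 0.29]
```

The image shift now matches a full 5 mm drop of the bar, so I'll ease off and let the pin seat the foot against the lip.

servo_tool(
  motion="0.1 -1 0 0; 0.2 -2 0 0; 0.3 -3 0 0; 0.3 -3 0 0; 0.3 -3 0 0",
  hand=24,
)

```text
clock: 25.3
position: [0.5229, 0.1299, 0.0378]
tcp_rot: [[0.995, 0.104, 0.0], [0.104, -0.995, 0.0], [0.0, -0.0, -1.0]]
wrist_force: [-0.1, -0.4, -0.8]
grip_width: 0.024
grip_force: 0.0
```

```bash
python3 m.py|head -2;python3 bh.py
```

```text
25.3 [522.9 129.9  37.8] yaw -84.01 F [-0.1 -0.4 -0.8] M [-0.    0.01 -0.02]
bar s,lat -44.043537306715145 -0.5088181620253923
[342 224  21  11  99] [351.   229.58] [344 223  23  12 107] [353.66 228.95] shift [ 2.66 -0.62]
pred +9mm no drop [ 2.84 -1.3 ]  with drop 5.6 [2.69 0.29]
```

servo_tool(
  motion="0 0 10 0; 0 0 30 0; 0 -10 60 0; 0 -50 100 0; 0 -100 120 0; -20 -150 120 0; -40 -200 120 0; -40 -230 120 0; -40 -230 120 0",
)

```text
clock: 26.52
position: [0.4831, -0.1021, 0.1586]
tcp_rot: [[0.995, 0.101, 0.002], [0.101, -0.995, -0.001], [0.001, 0.001, -1.0]]
wrist_force: [-0.2, 0.5, -0.6]
grip_width: 0.0238
grip_force: 0.0
```

Run:
```python
from h import *
from rig import *
d=snapshot("top");e=snapshot("scene");pickle.dump((d,e),open("fin.pkl","wb"));print(sense()['clock'])
a=cv2.resize(d["pixels"][240:310,175:305],(780,420),interpolation=cv2.INTER_CUBIC)[:,:400+0]
a=cv2.resize(d["pixels"][235:315,170:300],(520,320),interpolation=cv2.INTER_CUBIC)
b=cv2.resize(e["pixels"][180:255,320:440],(440,275),interpolation=cv2.INTER_CUBIC)
o=np.zeros((595,520,3),np.uint8);o[:320]=a;o[320:,:440]=b;cv2.imwrite("pics/f.png",o)
h=cv2.cvtColor(d["pixels"],cv2.COLOR_BGR2HSV);H,S,V=[h[...,i].astype(int) for i in range(3)]
m=(H<20)&(S>150)&(V>100);m[:240]=0;m[310:]=0;m[:,:230]=0;m[:,310:]=0
l=np.array([518.8,173.8]);dd=np.array([-.1045,.9945])
for z in(29,34.6):
  w=ray(d,cv2.boxPoints(rect(m)),z/1000)[:,:2]*1000;print(z,"orange s",np.round((w-l)@dd,1),"lat",np.round((w-l)@[.9945,.1045],1))
h=cv2.cvtColor(e["pixels"],cv2.COLOR_BGR2HSV);H,S,V=[h[...,i].astype(int) for i in range(3)]
k=(H<20)&(S>150)&(V>100);k[:190]=0;k[255:]=0;k[:,:300]=0;k[:,385:]=0
P=lambda d:np.array([[d["fx"],0,d["cx"]],[0,d["fy"],d["cy"]],[0,0,1]])@np.array(d["extrinsics"])[:3]
ct=cv2.moments(m.astype(np.uint8),True);cs=cv2.moments(k.astype(np.uint8),True)
X=cv2.triangulatePoints(P(d),P(e),np.array([ct['m10'],ct['m01']])/ct['m00'],np.array([cs['m10'],cs['m01']])/cs['m00']);print("handle centroid",X[:3,0]/X[3,0]*1000)
d0,e0=pickle.load(open("top3.pkl","rb")),pickle.load(open("scene3.pkl","rb"))
h=[cv2.cvtColor(q["pixels"],cv2.COLOR_BGR2HSV).astype(int) for q in(d0,e0)]
m,k=[(q[...,0]<20)&(q[...,1]>150)&(q[...,2]>100) for q in h]
m[:230]=0;m[290:]=0;m[:,:330]=0;m[:,380:]=0;k[:235]=0;k[275:]=0;k[:,:255]=0;k[:,315:]=0
ct=cv2.moments(m.astype(np.uint8),True);cs=cv2.moments(k.astype(np.uint8),True)
X=cv2.triangulatePoints(P(d0),P(e0),np.array([ct['m10'],ct['m01']])/ct['m00'],np.array([cs['m10'],cs['m01']])/cs['m00']);print("ref (z 26)",X[:3,0]/X[3,0]*1000)
```

```text
26.625
29 orange s [ -3.2 -50.8 -49.6  -2.5] lat [ 42.7  41.4 -41.8 -40.4]
34.6 orange s [ -4.  -51.3 -50.1  -3.3] lat [ 42.   40.7 -42.  -40.7]
handle centroid [522.44756531 139.10043295  32.21927177]
ref (z 26) [556.18466867 -73.35979285  28.74469643]
```

View pics/f.png

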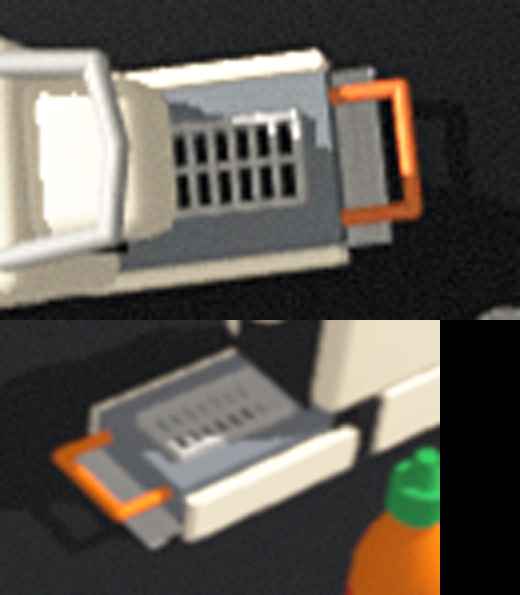

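The final picture shows the tray level between the walls with the grid flat in its recess. The handle is just clear of the ramp, with the bar near (410,150) in the top crop. The handle's height rose 3.5 mm from its counter value: 3 mm would be home and level, about 8 mm would mean still on the lip. So the foot is behind the lip and the hand is clear.

```bash
python3 -c "
from rig import *
print(hand_in())"
```

```text
the job is handed in; nothing more can be done
None
```

The job is handed in at 26.6 s: the grid lies in the tray's recess and the tray is level in the bay with its rear foot behind the lip; pushing peaked at about 15 N, the other things on the counter were not touched, and the gripper is clear.

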